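# Set the winder's jog switch to off

## Task

Two grey switch boxes for coil-winder motors stand on the bench, each with a forward-off-reverse toggle that has been left thrown over. Set the toggle with the round ball knob to its centre off position, standing straight up, without swinging it through to the opposite position. Leave the toggle with the flat paddle as it is, and let go when done.

Things in the scene. Friction and masses are not known exactly. Their poses are not given: they have to be found in the camera images.
- ball_box: Switch box with the ball-knob lever: fixed grey box 100x70 mm, top at 43.5 mm, turned any way. Origin: centre of its underside; x along the long side (cable gland at +x end, two sockets at -x), z up. Lever in the middle of the top swings along x; hinge line parallel to y, 50 mm above the origin. Black ball, 18 mm diameter, centred 50 mm along the lever: 100 mm above the worktop when upright; stem 7 mm thick, 11 mm just under the ball.
- ball_lever (a joint): Angle (rad) of the ball-knob lever in its box: 0 = upright (off), + = leaning to the box's +x end; starts leaning to +x, at +0.36 to +0.44. Stops at +-0.46; no spring: a stiff joint holds it wherever it is left. Takes about 2 N at the tip. Within 0.175 of 0 it is off.
- paddle_box: The other switch box, to be left alone: fixed grey box 100x70 mm, top at 43.5 mm, turned any way. Origin: centre of its underside; x along the long side (cable gland at +x end, two sockets at -x), z up. Lever in the middle of the top swings along x; hinge line parallel to y, 50 mm above the origin. Black flat paddle, 6 mm thick, 26 mm wide along y, 22 mm tall, centred 49 mm along the lever.
- paddle_lever (a joint): Angle (rad) of the paddle lever in its box: 0 = upright (off), + = leaning to the box's +x end; starts leaning to +x, at +0.36 to +0.44. Stops at +-0.46; no spring: a stiff joint holds it wherever it is left. Takes about 2 N at the tip.

How it is judged:
At the end, for the whole second after the job is handed in: The ball-knob lever stands upright at its centre position, within 10 degrees (0.175 rad) and at rest; the paddle lever is still thrown over (above +0.3 rad) (value of joint ball_lever between -0.175 and 0.175 rad and velocity of joint ball_lever between -0.1 and 0.1 rad/s and value of joint paddle_lever above 0.3 rad); the robot touches nothing.
It fails at once if the ball-knob lever is swung through to the opposite position (below -0.28 rad) (value of joint ball_lever below -0.28 rad).
It fails at once if the paddle lever is moved out of its thrown position (below +0.25 rad) (value of joint paddle_lever below 0.25 rad).
It also fails if it takes over 26 s, if anything falls off the work surface, if the arm or the gripper's body presses on something with over 40 N, if the wrist force passes 120 N, or if a joint passes its speed limit or range.

## Robot

A 6-joint arm with a two-finger parallel gripper is mounted at the origin on a cart in front of the work surface, level with it; the furniture and walls round the work are solid. World frame = base frame: x ahead of the robot, y to its left, z up, the work surface at z = 0. Lengths are in m, angles in rad, forces in N, time in s.
With the tool pointing down it reaches from about 0.225 to 0.875 m from the base axis. Payload 3.4 kg.
Tool frame: the origin (TCP) lies between the finger pads; the fingertips stand 19 mm ahead of it and the grasp point (between the pads) is the TCP; z points along the fingers, y is the line along which they close (so a half turn about z gives the same grasp; the last joint's range is limited). The gripper opens to 85 mm and grips with 20 to 120 N. Pads are 22 mm wide; open, the fingers measure 114 mm over their backs; the gripper's body (76 mm by 85 mm) begins 54 mm behind the grasp point. The pads swing forward as they close: fully open they stand 13 mm farther back than shut.
Start: joints at [-1.25, 0.276, 1.505, -0, 1.361, -0.121], TCP at [0.246, -0.52, 0.25] pointing down, gripper open.
Joint ranges: [-2.89, 2.89], [-0.75, 2.08], [0.22, 2.7], [-1.18, 4.32], [0.11, 2.71], [-2.7, 2.7]. Speed limits (rad/s): [2.57, 2.57, 3.14, 3.14, 3.14, 3.14].

## Interface

Orientations are given as a unit quaternion [w, x, y, z].
In Python, from rig import get_state, imaging, ticket gives the robot as it stands. The module is installed in compiled form; this text tells all that it offers.
- The arm moves only by the shell command python3 -m inch 'ROWS' [FORCE]. ROWS is JSON, a list of rows, each an object with "claw": the opening, from -1 (shut) to 1 (fully open); "travel": the shift along the world's x, y, z in units of 200 mm (1.0 is 200 mm), a list of three; "turn": the turn about the world's z in units of 180 degrees (1.0 is 180 degrees). A call has 1 to 5 rows; each row is the pose to reach, as a shift and turn from the pose commanded when the call began, turning the shorter way round; what a row does not reach only later rows make up. A row lasts 1/10 s, in which the tool goes at most 50 mm and 8.59 degrees, less where a joint would pass 70% of its speed; a pose out of reach is approached as far as the arm can. A call with a number of a shift or a turn outside -1 to 1 is refused whole. A call with a gripper value outside its range is refused whole. The fingers move at their own pace and stop on an object; FORCE is the grip in N (left out, the last holds). Time passes only in rows, so rows that repeat a pose let the fingers close. It gives the time, the measured TCP pose, the force, the opening and the grip force at its end, in the units of the state.
- get_state(): the state, without advancing time (a new reading comes with each control period).
- imaging.get_image(name): name is "side" or "top" or "wrist"; returns the picture (480x640x3 uint8, red, green, blue); there is no depth.
- imaging.camera_params(name): a dict with "camera_matrix" (3x3 intrinsics, pixels), "cam_to_world" (4x4, takes a point from camera to world coordinates); the wrist camera has in their place "T_tool_cam" (4x4, takes a point from camera to tool coordinates, whose origin is the TCP and whose axes are the flange's). Camera axes: x right, y down, z forward; pixel columns grow to the right and rows downward; lengths in m; the calibration is good to about 2 mm. A picture is of the moment at which its call begins: read the wrist's pose just before it. camera_params takes no time and is no camera call.
- ticket.sign_off(): hands the job in; it is judged then, once.
The state is a dict: "clock": time; "qpos": joint angles; "qd": joint speeds; "effort": joint torques, N m; "position": TCP position; "ee_rot": TCP orientation; "contact_force": force on the tool from outside, world axes, zero at the start; "moment": the same for the moment, N m; "width": finger opening in m; "gripper_force": force on a finger pad.
Only numpy, scipy, OpenCV 4.12 (cv2) and the standard library are available. Lean on these libraries where they do the work, as an engineer would, in place of code of your own. Each camera call takes 0.05 s, during which the arm holds its last target. There are 200 camera calls.

## Working session

There is one attempt and no reset: what is moved stays moved. The work goes in short steps, Python scripts to look and compute and a shell command to move; the robot and the scene stay as the last step left them, time stands still between calls to the robot, and variables do not carry over. Pictures are saved under pics/ and viewed, at most 10 in all, crops included, and the job is handed in when it is done.

```bash
mkdir -p pics; python3 - <<'E'
from rig import get_state, imaging
import cv2,numpy as np
for n in("top","side"):
    cv2.imwrite(f"pics/{n}1.png",imaging.get_image(n)[:,:,::-1])
    p=imaging.camera_params(n);print(n,np.round(p["camera_matrix"],1).tolist(),np.round(p["cam_to_world"],3).tolist())
s=get_state();print(s["clock"],s["position"],s["ee_rot"],s["width"])
E
```

```text
top [[520.1, 0.0, 313.0], [0.0, 520.1, 233.4], [0.0, 0.0, 1.0]] [[-0.019, -0.999, 0.038, 0.454], [-1.0, 0.019, 0.014, -0.002], [-0.014, -0.038, -0.999, 1.05], [0.0, 0.0, 0.0, 1.0]]
side [[455.7, 0.0, 320.5], [0.0, 455.7, 248.1], [0.0, 0.0, 1.0]] [[-0.932, -0.193, 0.305, 0.232], [-0.361, 0.453, -0.815, 0.703], [0.019, -0.87, -0.492, 0.48], [0.0, 0.0, 0.0, 1.0]]
0.1 [ 0.2457052  -0.5193721   0.24949758] [-8.36595070e-04  9.75700413e-01  2.19107267e-01 -9.81045888e-05] 0.08546788853355886
```

View pics/top1.png

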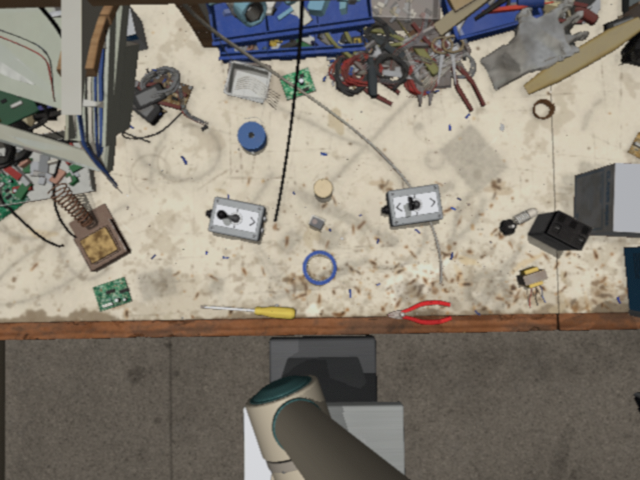

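View pics/side1.png

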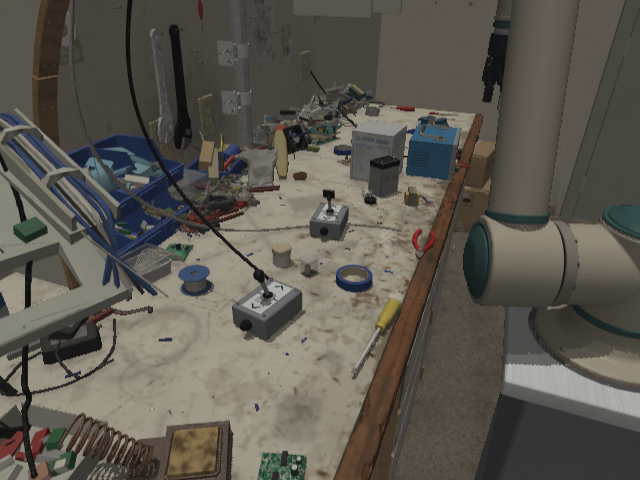

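The top view shows one box at about (237,219) and the other at (414,206). I'll enlarge both.

```bash
python3 - <<'E'
import cv2,numpy as np
t=cv2.imread("pics/top1.png");s=cv2.imread("pics/side1.png")
a=cv2.resize(t[180:255,195:295],(800,600),interpolation=cv2.INTER_CUBIC)
cv2.imwrite("pics/c1.png",a)
b=cv2.resize(s[240:345,220:310],(514,600),interpolation=cv2.INTER_CUBIC)
c=cv2.resize(s[180:245,300:360],None,fx=4.5,fy=4.5,interpolation=cv2.INTER_CUBIC)
o=np.zeros((600,800,3),np.uint8);o[:,:514]=b;o[:c.shape[0],520:520+c.shape[1]]=c
cv2.imwrite("pics/c2.png",o)
E
```

```text
(no output)
```

View pics/c1.png

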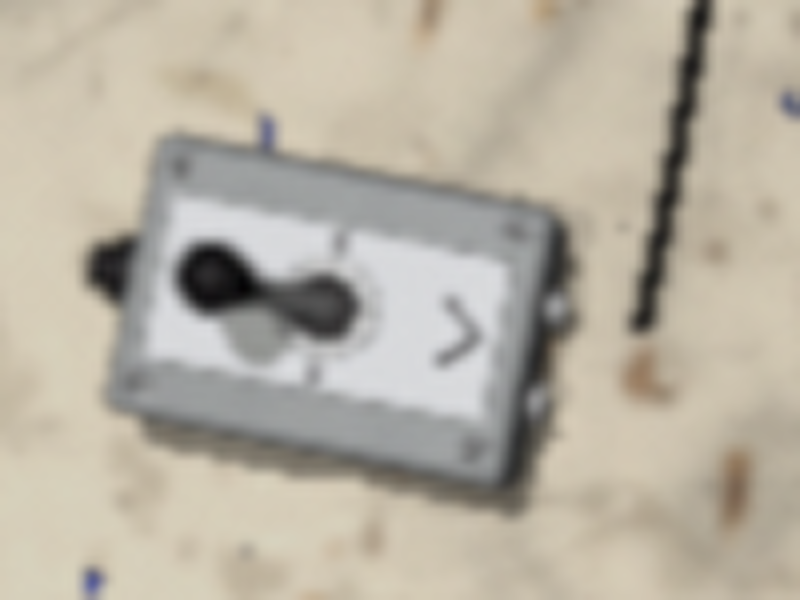

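View pics/c2.png

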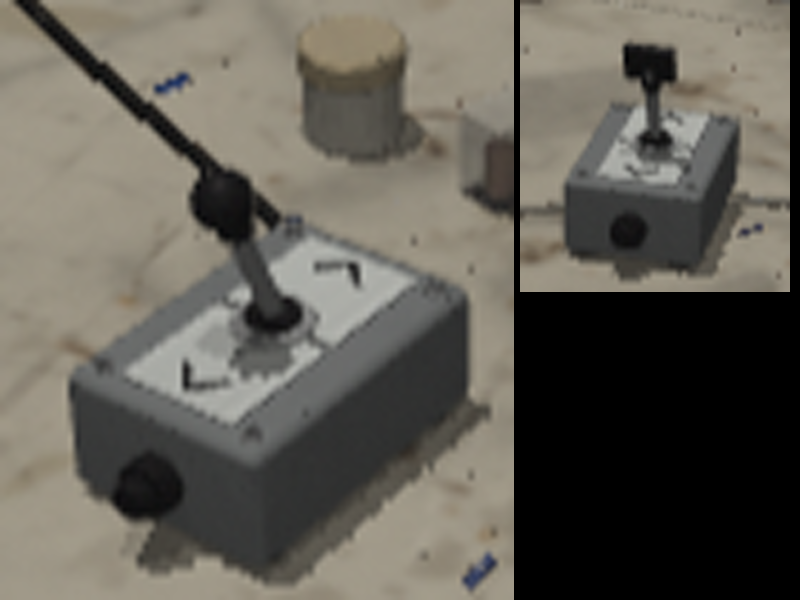

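The left box carries the ball knob: ball at top (221.6,214.6) and side (258.9,275.7). The right box has the paddle. A black cord ends near the ball, at top (275,221) and side (269,278).

```bash
cat > h.py <<'E'
import numpy as np
from rig import imaging,get_state
P={n:imaging.camera_params(n) for n in("top","side")}
def ray(n,uv):
    K=np.array(P[n]["camera_matrix"]);T=np.array(P[n]["cam_to_world"])
    return T[:3,3],T[:3,:3]@np.linalg.solve(K,[uv[0],uv[1],1])
def onz(n,uv,z):
    o,d=ray(n,uv);return o+d*(z-o[2])/d[2]
def tri(a,b):
    o,d=ray("top",a);p,e=ray("side",b)
    s=np.linalg.lstsq(np.c_[d,-e],p-o,rcond=None)[0]
    x,y=o+d*s[0],p+e*s[1];return (x+y)/2,np.linalg.norm(x-y)
E
python3 - <<'E'
from h import *
np.set_printoptions(precision=4,suppress=True)
c=[onz("top",(195+a/8,180+b/8),.0435) for a,b in((165,137),(560,210),(500,487),(112,403))]
print(np.array(c)); m=np.mean(c,0); ax=(c[0]+c[3]-c[1]-c[2])/2
print("centre",m,"len",np.linalg.norm(ax),"axis",ax/np.linalg.norm(ax),np.degrees(np.arctan2(ax[1],ax[0])))
b,e=tri((221.6,214.6),(258.9,275.7));print("ball",b,e)
u=ax/np.linalg.norm(ax);print("along",(b-m)@u,"lat",np.cross(u,b-m)[2], "angle",np.arctan2((b-m)@u,b[2]-.05))
print("cord end",tri((275,221),(269,278)))
# cord: plane of side line intersect top ray
for uv in((280,190),(290,100),(300,20)):
    o,d=ray("top",uv);q,r1=ray("side",(262,270));_,r2=ray("side",(223,240));n=np.cross(r1,r2);print(uv,o+d*((q-o)@n)/(d@n))
r=onz("top",(414,206),.0435);print("paddle box",r)
E
```

```text
[[0.567  0.2002 0.0435]
 [0.5472 0.1042 0.0435]
 [0.4802 0.1198 0.0435]
 [0.5024 0.2138 0.0435]]
centre [0.5242 0.1595 0.0435] len 0.09728158955515956 axis [0.2155 0.9765 0.    ] 77.55443862042323
ball [0.5288 0.1796 0.0928] 7.851485699096196e-05
along 0.020567036204199408 lat -0.00011918677338039994 angle 0.4475126471224755
cord end (array([0.5359, 0.094 , 0.0337]), np.float64(0.03748457385865512))
(280, 190) [0.58   0.0756 0.0298]
(290, 100) [0.739  0.0493 0.096 ]
(300, 20) [0.866  0.0264 0.147 ]
paddle box [ 0.5419 -0.1844  0.0435]
```

Ball lever: box centre is (0.524, 0.160), with +x at 77.6°. I'll centre the open gripper over the upright position with its closing line along the swing. Closing symmetrically should then bring the ball to centre.

```bash
python3 -m inch '[{"claw":1,"travel":[0.41,1.0,0],"turn":0.2325},{"claw":1,"travel":[0.41,1.0,0],"turn":0.2325},{"claw":1,"travel":[0.41,1.0,0],"turn":0.2325},{"claw":1,"travel":[0.41,1.0,0],"turn":0.2325},{"claw":1,"travel":[0.41,1.0,0],"turn":0.2325}]' 20 && python3 -m inch '[{"claw":1,"travel":[0.41,1.0,0],"turn":0.2325},{"claw":1,"travel":[0.41,1.0,0],"turn":0.2325},{"claw":1,"travel":[0.41,1.0,0],"turn":0.2325},{"claw":1,"travel":[0.41,1.0,0],"turn":0.2325},{"claw":1,"travel":[0.41,1.0,0],"turn":0.2325}]' && python3 -m inch '[{"claw":1,"travel":[0.41,1.0,0],"turn":0.2325},{"claw":1,"travel":[0.41,1.0,0],"turn":0.2325},{"claw":1,"travel":[0.41,1.0,0],"turn":0.2325},{"claw":1,"travel":[0.41,1.0,0],"turn":0.2325},{"claw":1,"travel":[0.41,1.0,0],"turn":0.2325}]'; python3 -c "
from rig import get_state as g;s=g();print(s['qpos'],s['ee_rot'])"
```

```text
clock: 0.6
position: [0.3282, -0.315, 0.25]
ee_rot: [-0.001, 0.831, 0.557, 0.001]
contact_force: [0.2, -1.3, 0.1]
width: 0.0856
gripper_force: 0.0
clock: 1.1
position: [0.4103, -0.1157, 0.2501]
ee_rot: [-0.001, 0.577, 0.817, 0.001]
contact_force: [0.0, -0.5, 0.5]
width: 0.0854
gripper_force: 0.0
clock: 1.6
position: [0.4929, 0.0844, 0.2499]
ee_rot: [-0.0, 0.247, 0.969, 0.001]
contact_force: [0.2, -1.4, -0.3]
width: 0.0853
gripper_force: 0.0
[ 0.02875988  0.16259972  1.65842693  0.00223752  1.32013251 -1.04376513] [-8.89049038e-05  2.46834944e-01  9.69056907e-01  1.10173664e-03]
```

```bash
python3 -m inch '[{"claw":1,"travel":[0.16,0.38,0],"turn":0.09},{"claw":1,"travel":[0.16,0.38,0],"turn":0.09},{"claw":1,"travel":[0.16,0.38,-0.2],"turn":0.09},{"claw":1,"travel":[0.16,0.38,-0.2],"turn":0.09}]'; python3 - <<'E'
from rig import get_state,imaging
from scipy.spatial.transform import Rotation as R
import numpy as np,cv2
s=get_state();cv2.imwrite("pics/w1.png",imaging.get_image("wrist")[:,:,::-1])
p=imaging.camera_params("wrist");q=s["ee_rot"];T=np.eye(4);T[:3,:3]=R.from_quat(np.r_[q[1:],q[0]]).as_matrix();T[:3,3]=s["position"]
np.savez("w.npz",K=p["camera_matrix"],T=T@np.array(p["T_tool_cam"]));print(T[:3,1],T[:3,3],np.degrees(np.arctan2(T[1,1],T[0,1])))
E
```

```text
clock: 2.0
position: [0.5204, 0.1566, 0.2056]
ee_rot: [-0.005, 0.112, 0.994, -0.002]
contact_force: [-0.8, -0.5, 0.4]
width: 0.0855
gripper_force: 0.0
[ 0.22197416  0.97504332 -0.00424105] [0.52039797 0.156579   0.20558281] 77.17487120029098
```

View pics/w1.png

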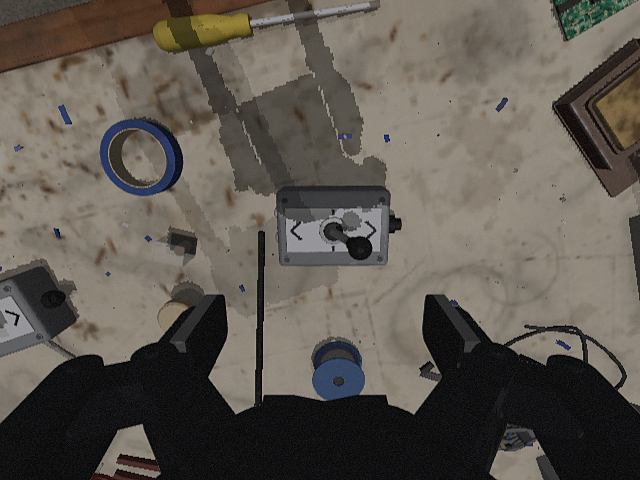

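The wrist view shows the ball box square to the gripper: collar at (332,231), ball at (359,248), top-face corners at about (278,187), (388,187), (389,264) and (278,264).

```bash
python3 - <<'E'
import numpy as np
from rig import get_state
w=np.load("w.npz");K,T=w["K"],w["T"]
def f(uv,z):
    d=T[:3,:3]@np.linalg.solve(K,[*uv,1]);o=T[:3,3];return o+d*(z-o[2])/d[2]
c=np.array([f(x,.0435) for x in((278,187),(388,187),(389,264),(278,264))]);print(c,c.mean(0),np.linalg.norm(c[0]-c[1]))
print("collar",f((332,231),.048),"ball",f((359,248),.0955));s=get_state();print(s["position"])
E
```

```text
[[0.4782154  0.12465512 0.0435    ]
 [0.49897746 0.21674351 0.0435    ]
 [0.56844526 0.20571251 0.0435    ]
 [0.54619961 0.10653892 0.0435    ]] [0.52295943 0.16341251 0.0435    ] 0.09439986787466424
collar [0.5253649  0.16170165 0.048     ] ball [0.53013707 0.18026622 0.0955    ]
[0.52164356 0.15615044 0.20782003]
```

```bash
python3 -m inch '[{"claw":1,"travel":[0.015,0.025,-0.15],"turn":0},{"claw":1,"travel":[0.015,0.025,-0.35],"turn":0},{"claw":1,"travel":[0.015,0.025,-0.5],"turn":0},{"claw":1,"travel":[0.015,0.025,-0.58],"turn":0},{"claw":1,"travel":[0.015,0.025,-0.58],"turn":0}]'
```

```text
clock: 2.55
position: [0.5258, 0.1602, 0.0934]
ee_rot: [-0.002, 0.113, 0.994, -0.001]
contact_force: [-0.2, -0.6, 1.0]
width: 0.0856
gripper_force: 0.0
```

Now in position, so I'll close gradually.

```bash
python3 -m inch '[{"claw":0.4,"travel":[0,0,0],"turn":0},{"claw":0.1,"travel":[0,0,0],"turn":0},{"claw":-0.1,"travel":[0,0,0],"turn":0},{"claw":-0.25,"travel":[0,0,0],"turn":0},{"claw":-0.35,"travel":[0,0,0],"turn":0}]' && python3 -m inch '[{"claw":-0.45,"travel":[0,0,0],"turn":0},{"claw":-0.5,"travel":[0,0,0],"turn":0},{"claw":-0.5,"travel":[0,0,0],"turn":0},{"claw":-0.5,"travel":[0,0,0],"turn":0},{"claw":-0.5,"travel":[0,0,0],"turn":0}]'
python3 -c "
from rig import imaging;import cv2
cv2.imwrite('pics/s2.png',cv2.resize(imaging.get_image('side')[190:350,180:340,::-1],(600,600)))"
```

```text
clock: 3.05
position: [0.5279, 0.1617, 0.0955]
ee_rot: [0.001, 0.113, 0.994, 0.001]
contact_force: [1.2, 1.8, 1.9]
width: 0.0277
gripper_force: 1.3
clock: 3.55
position: [0.5267, 0.1611, 0.0942]
ee_rot: [-0.0, 0.113, 0.994, -0.0]
contact_force: [0.8, 1.9, 1.6]
width: 0.0214
gripper_force: 1.1
```

View pics/s2.png

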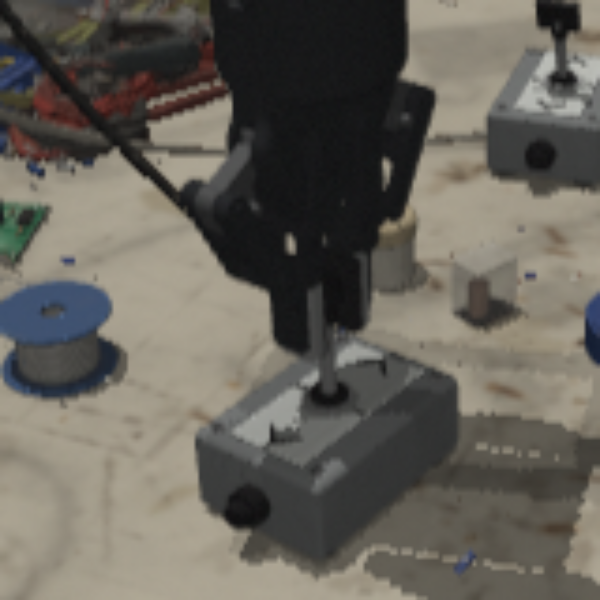

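The lever stands upright between the pads. I'll open the gripper, rise straight up and check.

```bash
python3 -m inch '[{"claw":0,"travel":[0,0,0],"turn":0},{"claw":0.5,"travel":[0,0,0],"turn":0},{"claw":0.8,"travel":[0,0,0],"turn":0},{"claw":0.8,"travel":[0,0,0],"turn":0},{"claw":0.8,"travel":[0,0,0],"turn":0}]' && python3 -m inch '[{"claw":0.8,"travel":[0,0,0.2],"turn":0},{"claw":0.8,"travel":[0,0,0.4],"turn":0},{"claw":0.8,"travel":[0,0,0.6],"turn":0},{"claw":0.8,"travel":[0,0,0.7],"turn":0},{"claw":0.8,"travel":[0,0,0.7],"turn":0}]'
python3 -c "
from rig import imaging;import cv2
cv2.imwrite('pics/s3.png',cv2.resize(imaging.get_image('side')[180:350,180:360,::-1],(635,600)))"
```

```text
clock: 4.1
position: [0.5267, 0.161, 0.0942]
ee_rot: [-0.0, 0.113, 0.994, -0.0]
contact_force: [0.1, 0.2, -0.3]
width: 0.077
gripper_force: 0.0
clock: 4.6
position: [0.5288, 0.1615, 0.238]
ee_rot: [0.004, 0.113, 0.994, 0.001]
contact_force: [-0.4, -0.0, -0.5]
width: 0.0769
gripper_force: 0.0
```

View pics/s3.png

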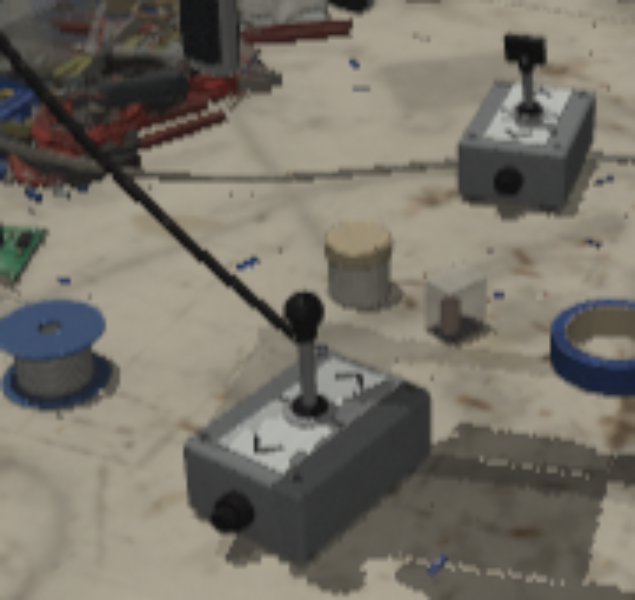

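The ball now stands over its collar at side (266.2,269.8), and the paddle hasn't moved. I'll put a number on the angle and hand in.

```bash
python3 - <<'E'
from h import *
from rig import ticket
b=onz("side",(266.2,269.8),.0995);u=np.array([.2155,.9765,0]);a=np.arcsin((b-[.5245,.161,0])@u/.05);print(b,a)
if abs(a)<.12: print(ticket.sign_off())
E
```

```text
[0.52110767 0.16915162 0.0995    ] 0.14508863747070488
```

```bash
python3 - <<'E'
from h import *
from scipy.spatial.transform import Rotation as R
import cv2
print("collar side",onz("side",(267.9,293.9),.048))
s=get_state();im=imaging.get_image("wrist")[:,:,::-1];cv2.imwrite("pics/w2.png",cv2.resize(im[150:300,230:430],(800,600),interpolation=cv2.INTER_CUBIC))
p=imaging.camera_params("wrist");q=s["ee_rot"];T=np.eye(4);T[:3,:3]=R.from_quat(np.r_[q[1:],q[0]]).as_matrix();T[:3,3]=s["position"]
np.savez("w.npz",K=p["camera_matrix"],T=T@np.array(p["T_tool_cam"]))
E
```

```text
collar side [0.5241283  0.16160639 0.048     ]
```

View pics/w2.png

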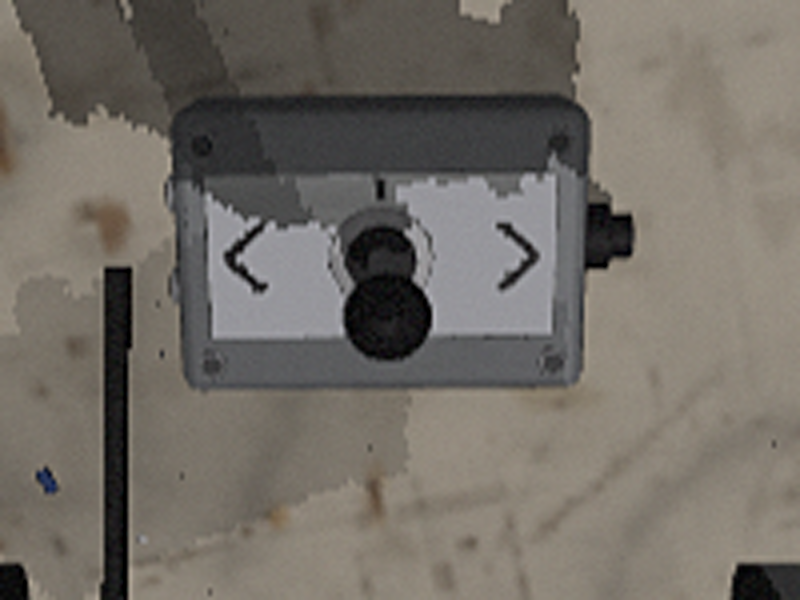

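The wrist view from above shows the ball at crop (388,317) and the collar at (381,257). Allowing for perspective, an upright ball would sit at about column 386, so the lever leans only about 0.01–0.03 rad. The 0.145 from the side view comes from calibration error. Handing in.

```bash
python3 -c "
from rig import ticket;print(ticket.sign_off())"
```

```text
the job is handed in; nothing more can be done
None
```

I set the ball-knob toggle to its upright off position and handed the job in with the gripper clear and the paddle toggle untouched. The last wrist view puts its lean at about 0.01–0.03 rad, while a rougher side-view estimate gave 0.145 (limit 0.175); the sign-off returned no verdict.

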